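# Lock out the power selector

### The job

Make the power selector safe before work on the van's wiring: turn its knob until the white pointer stands at the green mark, then slide the red lock-out sleeve down over the knob so that its two notches straddle the pointer and the lug. Keep hold of the sleeve until it is fully home on the box (do not drop it or force it down), then let go, leaving it upright with the pointer still at green. Do not push the other things on the bench about.

Things in the scene. Friction and masses are not known exactly. Their poses are not given: they have to be found in the camera images.
- selector (a joint): Rotary knob on the grey box: 0 rad with its white pointer at the green mark (off), 0.65 at yellow, 1.30 at red; grows clockwise seen from above; stops at -0.6 and 1.5, none at green. Firm friction (about 0.06 N m): it stays where it is left. It starts anywhere from 0.45 to 1.4, between the yellow and red marks or a little outside them.
- knob_grip (a point): On the knob's axis, mid grip bar, 30 mm above the box top; turns with the knob: x along the bar to the pointer's end, z up. Bar 28 mm long (x), 10 mm wide (y: close fingers along y), top 38 mm above the box top, on a black round stem 34 mm dia, 20 mm high, top edge bevelled. White pointer 6 mm wide, 8.5 mm high, at the stem's foot, reaches 28 mm from the axis.
- seat (a point): Point on the knob's axis at the box top (40 mm above the table), fixed to the box: where the centre of the sleeve's underside comes to rest. x points to the green mark, z up. A black lug 6 mm wide, 9 mm high stands on the box on the -x side, 19 to 29 mm from the axis. The box is grey, 116 x 116 x 40 mm, fixed to the table.
- off_mark (a point): Centre of the green dot on the box top, 39 mm from the knob's axis: off. The yellow and red dots follow clockwise.
- sleeve: Loose red tube standing upright on the table, 46 mm high, bore 37 mm (1.5 mm play all round on the stem), outside 45 mm, about 60 g. Flat ears at its +y and -y sides, full height, 18 mm wide, 54 mm across: grip these, closing along y. Origin at the centre of its underside, z up. It fits either way round (half turn).
- notch (a point): Middle of the sleeve's +x notch at the lower rim, 20 mm from its axis. Two equal notches, at +x and -x, 13 to 14 mm wide and 13 mm high, must straddle pointer and lug (about 9 degrees play either way); turned otherwise, the sleeve stops about 9 mm too high.
- wallbox_a: Bystander: orange round wall box, dia 72 x 46 mm high, stands beside the sleeve (centre 85 to 95 mm away on its -x side). Origin at its underside centre.
- wallbox_b: Bystander: orange round wall box, dia 72 x 46 mm high, at the right edge of the work area. Origin at its underside centre.
- connector: Bystander: small clear wire connector block with orange levers, 26 x 19 x 15 mm, beside the sleeve on its +x side. Origin at its underside centre.
- brass_fitting: Bystander: brass pipe fitting, dia 26 x 32 mm high, between the two sides. Origin at its underside centre.
- spacer: Bystander: plain grey ring, dia 52 x 22 mm high, bore 40 mm, no notches: not the sleeve. Origin at its underside centre.
- screwdriver: Bystander: blue-handled screwdriver, 190 mm long, lying across at the far side.
- washer_bolt: Bystander: steel disc dia 48 mm with a stud, 24 mm high, at the far side. Origin at its underside centre.

How it is judged:
On the way, in this order (a step that is already met when the one before it is completed fails the run):
1. the pointer stands at the green mark, the sleeve not yet on the knob (value of joint selector between -0.14 and 0.14 rad and horizontal distance between sleeve and seat above 0.06 m), for 0.2 s.
2. the sleeve, still held by the fingers, is down on the knob within 4 mm of home with the pointer at green (value of joint selector between -0.14 and 0.14 rad and z of sleeve in the frame of seat between -0.003 and 0.004 m and horizontal distance between sleeve and seat below 0.004 m and angle between sleeve's own z axis and vertical below 0.1 rad and contact force between sleeve and the fingers above 0.5 N), for 0.1 s.
At the end, for the whole second after the job is handed in: The knob within 0.14 rad of the green mark; the sleeve over it, its underside within 3 mm of the box top, centred within 3.5 mm, upright within 0.06 rad, released and at rest (value of joint selector between -0.14 and 0.14 rad and z of sleeve in the frame of seat between -0.003 and 0.003 m and horizontal distance between sleeve and seat below 0.0035 m and angle between sleeve's own z axis and vertical below 0.06 rad and linear speed of sleeve below 0.01 m/s and velocity of joint selector between -0.1 and 0.1 rad/s); the robot touches nothing.
It fails at once if the sleeve pressed on the box or knob with more than 45 N (contact force between sleeve and selector_box above 45 N).
It fails at once if a bystander pushed more than 30 mm from its place (distance of any of wallbox_a, wallbox_b, connector, brass_fitting, spacer, screwdriver, washer_bolt from where it was at the start of the episode above 0.03 m).
It also fails if it takes over 58 s, if anything falls off the work surface, if the arm or the gripper's body presses on something with over 40 N, if the wrist force passes 120 N, or if a joint passes its speed limit or range.

### The arm

A 6-joint arm with a two-finger parallel gripper is mounted at the origin on the work surface. World frame = base frame: x ahead of the robot, y to its left, z up, the work surface at z = 0. Lengths are in m, angles in rad, forces in N, time in s.
With the tool pointing down it reaches from about 0.425 to 0.95 m from the base axis. Payload 3.5 kg.
Tool frame: the origin (TCP) lies at the very end of the fingers, on their centre line; the grasp point (between the pads) lies 19 mm behind it; z points along the fingers, y is the line along which they close (so a half turn about z gives the same grasp; the last joint's range is limited). The gripper opens to 85 mm and grips with 20 to 120 N. Pads are 22 mm wide; open, the fingers measure 114 mm over their backs; the gripper's body (76 mm by 85 mm) begins 54 mm behind the grasp point. The pads swing forward as they close: fully open they stand 13 mm farther back than shut.
Start: joints at [1.182, 0.286, 1.577, -0, 1.279, -0.15], TCP at [0.16, 0.656, 0.231] pointing down, gripper open.
Joint ranges: [-2.77, 2.77], [-0.9, 2.22], [0.21, 2.48], [-1.53, 4.67], [0.24, 2.81], [-2.84, 2.84]. Speed limits (rad/s): [2.79, 2.79, 3.14, 3.14, 3.14, 3.14].

### API

Orientations are given as a unit quaternion [x, y, z, w].
In Python, from plant import ctrl gives the robot as it stands.
- The arm moves only by the tool jog_arm, called after "Emit:" by a JSON object that holds its "method" and its "body". Schema: {"type":"object","properties":{"offsets":{"type":"object","properties":{"dx":{"type":"array","items":{"type":"number"},"minItems":1,"maxItems":10},"dy":{"type":"array","items":{"type":"number"},"minItems":1,"maxItems":10},"dz":{"type":"array","items":{"type":"number"},"minItems":1,"maxItems":10},"drx":{"type":"array","items":{"type":"number"},"minItems":1,"maxItems":10},"dry":{"type":"array","items":{"type":"number"},"minItems":1,"maxItems":10},"drz":{"type":"array","items":{"type":"number"},"minItems":1,"maxItems":10},"aperture":{"type":"array","items":{"type":"number"},"minItems":1,"maxItems":10}},"additionalProperties":false,"required":["dx","dy","dz","drx","dry","drz","aperture"]},"grip_n":{"type":"number"},"only":{"type":"string"},"quiet":{"type":"boolean"},"lines":{"type":"string"}},"required":["offsets"],"additionalProperties":false}. offsets is an object with one list for each field, all of the same length, 1 to 10, a row being the entries at one place: dx, dy, dz (the shift in shares of 1 m (1.0 is 1 m)), drx, dry, drz (a rotation vector in fractions of the full range, 1 being pi rad), aperture (the opening from 0.0 (shut) to 1.0 (fully open)); each row is the pose to reach, as a shift and turn from the pose commanded when the call began, along the tool's axes at that moment; what a row does not reach only later rows make up. A row lasts 1/8 s, in which the tool goes at most 0.0625 m and 0.188 rad, less where a joint would pass 70% of its speed; a pose out of reach is approached as far as the arm can. The fingers move at their own pace and stop on an object; grip_n is the grip in N (left out, the last holds). Time passes only in rows, so rows that do not move let the fingers close. The tool returns the time, the measured TCP pose, the force, the opening and the grip force at its end. only (a regular expression) keeps the lines of the reply that match it, lines (a string "A,B") keeps lines A to B, and quiet returns only ok. Shift and turn numbers lie between -1 and 1, and a call with a number outside is refused. Input that does not fit is refused with a message, and nothing moves.
- ctrl.get_state(): the state, without advancing time (a new reading comes with each control period).
- ctrl.read_camera(name): name is "scene" or "top" or "wrist"; returns a dict with "pixels" (420x560x3 uint8, red, green, blue), "camera_matrix" (3x3 intrinsics, pixels), "xyz" and "orientation" of the camera in the world. Camera axes: x right, y down, z forward; pixel columns grow to the right and rows downward; lengths in m; the calibration is good to about 2 mm. A picture is of the moment at which its call begins. There is no depth.
- ctrl.sign_off(): hands the job in; it is judged then, once.
The state is a dict: "time": time; "qpos": joint angles; "dq": joint speeds; "joint_efforts": joint torques, N m; "eef_pos": TCP position; "tcp_rot": TCP orientation; "contact_force": force on the tool from outside, world axes, zero at the start; "wrist_torque": the same for the moment, N m; "opening": opening from 0.0 (shut) to 1.0 (fully open); "finger_force": force on a finger pad.
Only numpy, scipy, OpenCV 4.12 (cv2) and the standard library are available. Lean on these libraries where they do the work, as an engineer would, in place of code of your own. Each camera call takes 0.05 s, during which the arm holds its last target. There are 200 camera calls.

## Working session

There is one attempt and no reset: what is moved stays moved. The work goes in short steps, Python scripts to look and compute and a tool call to move; the robot and the scene stay as the last step left them, time stands still between calls to the robot, and variables do not carry over. Pictures are saved under pics/ and viewed, at most 10 in all, crops included, and the job is handed in when it is done.

```bash
ls; mkdir -p pics; python3 - <<'E'
from plant import ctrl
import cv2,numpy as np
for n in ["scene","top","wrist"]:
    c=ctrl.read_camera(n); cv2.imwrite(f"pics/{n}0.png",c["pixels"][:,:,::-1]); np.savez(f"pics/{n}0.npz",**c)
    print(n,c["xyz"],c["orientation"],np.array(c["camera_matrix"]).tolist())
print(ctrl.get_state())
E
```

```text
pics
plant.py
scene [1.34887423 0.55648672 0.89128031] [ 0.4036776   0.81436424 -0.37048734 -0.19129665] [[521.8110457966975, 0.0, 277.16619368935886], [0.0, 521.8110457966975, 205.2161414063082], [0.0, 0.0, 1.0]]
top [0.31384205 0.0055463  1.42186778] [-0.69345306  0.71336194 -0.07148413  0.07160735] [[524.8663660258411, 0.0, 279.40676284953247], [0.0, 524.8663660258411, 218.5089060043202], [0.0, 0.0, 1.0]]
wrist [0.07852689 0.67467421 0.3737259 ] [0.77563592 0.60963442 0.10031567 0.12911842] [[300.653806398321, 0.0, 276.85738955153926], [0.0, 300.653806398321, 208.856466943472], [0.0, 0.0, 1.0]]
{'time': 0.15, 'qpos': array([ 1.18197247e+00,  2.86992077e-01,  1.57783094e+00,  1.44519088e-05,
        1.27856940e+00, -1.50044026e-01]), 'dq': array([ 0.00156169, -0.00028499, -0.00703364, -0.00022444, -0.00049409,
        0.00020814]), 'joint_efforts': array([ 1.00476809e-03, -4.06598783e+01, -2.93142772e+01, -1.17369304e-04,
        3.86778600e-03, -5.49659006e-06]), 'eef_pos': array([0.15945485, 0.65538293, 0.23025027]), 'tcp_rot': array([ 1.19108511e-01,  9.92880835e-01, -8.65573830e-04, -2.46203840e-04]), 'contact_force': array([-0.75708651,  0.17112323, -0.99014962]), 'wrist_torque': array([0.02091874, 0.00604068, 0.00994733]), 'finger_force': 0.0, 'opening': 0.9955254816355799}
```

View pics/top0.png

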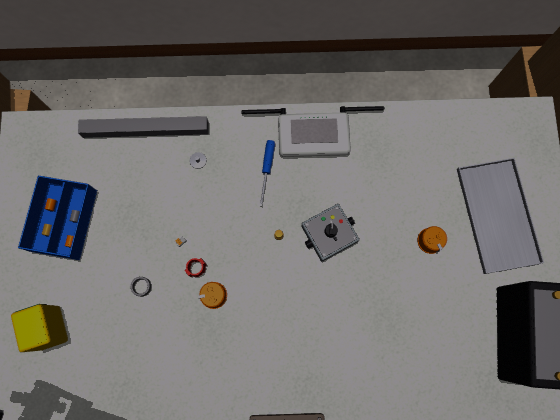

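View pics/scene0.png

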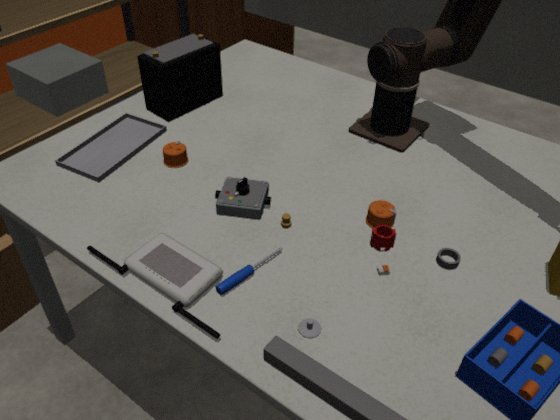

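The top view shows the sleeve at (196,268), wallbox_a at (212,295), the connector at (181,241), the knob at (331,231), the brass fitting at (279,235) and wallbox_b at (433,239). The scene view shows the sleeve at (383,237) and the selector at (243,195). Next I'll get coarse positions.

```bash
cat > h.py <<'E'
import numpy as np, cv2
from scipy.spatial.transform import Rotation as R
def ray(c,u,v):
    d=R.from_quat(c["orientation"]).apply(np.linalg.solve(np.array(c["camera_matrix"]),[u,v,1.])); return np.array(c["xyz"]),d
def at(c,u,v,z):
    p,d=ray(c,u,v); return p+d*(z-p[2])/d[2]
def tri(*obs):
    A=np.zeros((3,3));b=np.zeros(3)
    for c,u,v in obs:
        p,d=ray(c,u,v); d=d/np.linalg.norm(d); M=np.eye(3)-np.outer(d,d); A+=M; b+=M@p
    return np.linalg.solve(A,b)
def proj(c,P):
    q=R.from_quat(c["orientation"]).inv().apply(np.array(P)-c["xyz"]); q=np.array(c["camera_matrix"])@q.T; return (q[:2]/q[2]).T
def load(n): return dict(np.load(f"pics/{n}.npz"))
def snap(ctrl,name,tag):
    c=ctrl.read_camera(name); cv2.imwrite(f"pics/{tag}.png",c["pixels"][:,:,::-1]); np.savez(f"pics/{tag}.npz",**c); return c
def rel(s,P): # world point -> tool axes shift from TCP
    return R.from_quat(s["tcp_rot"]).inv().apply(np.array(P)-s["eef_pos"])
E
python3 - <<'E'
from h import *
t=load("top0");s=load("scene0");w=load("wrist0")
for n,u,v,z in [("sleeve",196,268,.046),("knob",331,231,.078),("wba",212,295,.046),("conn",181,241,.015),("brass",279,235,.032),("wbb",433,239,.046),("spacer",141,287,.022)]:
    print(n,at(t,u,v,z).round(4))
print("sleeve tri",tri((t,196,268),(s,383,232)),"knob",tri((t,331,230),(s,243,184)))
g=at(t,196,268,.046);print("sleeve in wrist",proj(w,g[None]))
from plant import ctrl
st=ctrl.get_state()
Rm=R.from_quat(st["tcp_rot"]).as_matrix();print(Rm.round(3))
Rc=R.from_quat(w["orientation"]).as_matrix();print("cam in tool",Rm.T@(w["xyz"]-st["eef_pos"]),(Rm.T@Rc).round(3))
a=cv2.resize(cv2.imread("pics/top0.png")[195:275,285:375],None,fx=5,fy=5,interpolation=3)
b=cv2.resize(cv2.imread("pics/wrist0.png"),(450,338));cv2.imwrite("pics/c1.png",np.hstack([a[:338,:340],b]))
E
```

```text
sleeve [0.4702 0.2245 0.046 ]
knob [ 0.553  -0.1313  0.078 ]
wba [0.3987 0.1826 0.046 ]
conn [0.5483 0.2704 0.015 ]
brass [0.5543 0.0041 0.032 ]
wbb [ 0.5295 -0.4039  0.046 ]
spacer [0.4266 0.3741 0.022 ]
sleeve tri [0.4715125  0.22583527 0.03573006] knob [ 0.55885313 -0.13340213  0.0613949 ]
sleeve in wrist [[ 55.73019461 437.01393822]]
[[-0.972  0.237 -0.001]
 [ 0.237  0.972 -0.002]
 [ 0.    -0.002 -1.   ]]
cam in tool [ 0.08323509 -0.00065227 -0.14345117] [[-0.    -0.946 -0.323]
 [ 1.    -0.    -0.   ]
 [ 0.    -0.323  0.946]]
```

View pics/c1.png

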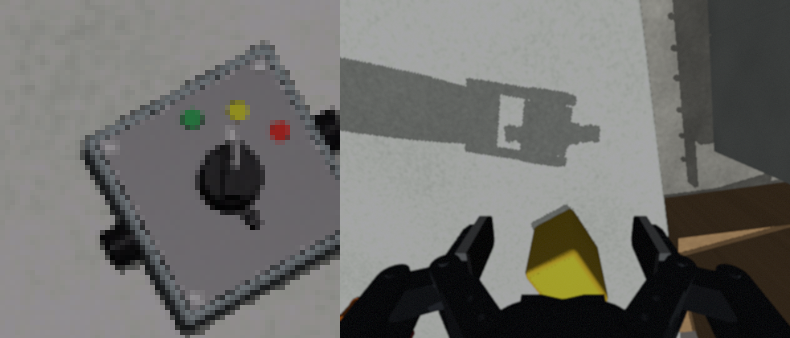

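The crop shows the green, yellow and red dots at full-image (323.4,218.8), (332.6,217.2) and (341,221). The pointer is near yellow, at (331.4,222), and the lug is opposite green at (335.5,238). The wrist view shows only the table and the fingers. Next I'll put the wrist camera over the sleeve.

Emit:
{"method": "jog_arm", "body": {"offsets": {"dx":[-0.41, -0.41, -0.41, -0.41, -0.41, -0.41, -0.41, -0.41, -0.41, -0.41], "dy":[-0.34, -0.34, -0.34, -0.34, -0.34, -0.34, -0.34, -0.34, -0.34, -0.34], "dz":[-0.04, -0.04, -0.04, -0.04, -0.04, -0.04, -0.04, -0.04, -0.04, -0.04], "drx":[0, 0, 0, 0, 0, 0, 0, 0, 0, 0], "dry":[0, 0, 0, 0, 0, 0, 0, 0, 0, 0], "drz":[0, 0, 0, 0, 0, 0, 0, 0, 0, 0], "aperture":[1, 1, 1, 1, 1, 1, 1, 1, 1, 1]}}}

```text
time: 1.4
eef_pos: [0.4787, 0.2266, 0.2712]
tcp_rot: [0.121, 0.993, -0.0, -0.0]
contact_force: [0.3, -0.1, 0.8]
opening: 0.999
finger_force: 0.0
```

```bash
python3 - <<'E'
from h import *
from plant import ctrl
s=ctrl.get_state();print(s["eef_pos"],s["time"],s["qpos"])
snap(ctrl,"wrist","w1")
t=load("top0");ax=np.array([.5565,-.1325])
for u,v,z in [(323.4,218.8,.04),(332.6,217.2,.04),(341,221.2,.04),(335.5,238,.049),(331.4,222,.048)]:
    p=at(t,u,v,z);d=p[:2]-ax;print(p.round(4),np.linalg.norm(d).round(4),np.degrees(np.arctan2(d[1],d[0])).round(1))
E
```

```text
[0.47869845 0.22661334 0.27124282] 1.4 [ 2.50504947e-01 -6.68376485e-02  1.88794274e+00 -1.07375554e-04
  1.32063182e+00 -1.07730704e+00]
[ 0.5937 -0.1164  0.04  ] 0.0405 23.5
[ 0.5973 -0.1413  0.04  ] 0.0418 -12.1
[ 0.5857 -0.1633  0.04  ] 0.0424 -46.5
[ 0.539  -0.1453  0.049 ] 0.0216 -143.8
[ 0.5827 -0.1366  0.048 ] 0.0265 -8.9
```

View pics/w1.png

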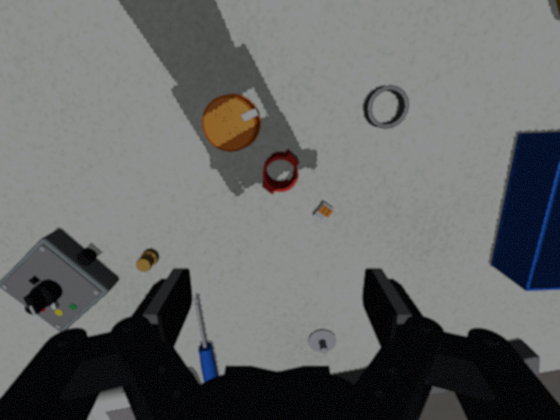

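The wrist view shows the sleeve ring at (280,172) with ears at its upper right and lower left. Wallbox_a is at (231,123), the connector at (324,210) and the knob at lower left. The knob comes first, so I'll move above it.

Emit:
{"method": "jog_arm", "body": {"offsets": {"dx":[-0.15, -0.15, -0.15, -0.15, -0.15, -0.15, -0.15, -0.15], "dy":[-0.33, -0.33, -0.33, -0.33, -0.33, -0.33, -0.33, -0.33], "dz":[0.06, 0.06, 0.06, 0.06, 0.06, 0.06, 0.06, 0.06], "drx":[0, 0, 0, 0, 0, 0, 0, 0], "dry":[0, 0, 0, 0, 0, 0, 0, 0], "drz":[0, 0, 0, 0, 0, 0, 0, 0], "aperture":[1, 1, 1, 1, 1, 1, 1, 1]}}}

```text
time: 2.45
eef_pos: [0.5451, -0.1261, 0.211]
tcp_rot: [0.119, 0.993, 0.0, -0.0]
contact_force: [-0.0, 0.1, -0.1]
opening: 1.001
finger_force: 0.0
```

```bash
python3 - <<'E'
from h import *
from plant import ctrl
c=snap(ctrl,"wrist","w2");print(c["xyz"])
im=cv2.imread("pics/w2.png");print(proj(c,[[.5565,-.133,.078],[.5565,-.133,.04]]))
E
```

```text
[ 0.46418419 -0.10720486  0.3547152 ]
[[273.09372509 210.5203947 ]
 [273.46314056 199.15293274]]
```

Emit:
{"method": "jog_arm", "body": {"offsets": {"dx":[0.05, 0.05, 0.05], "dy":[0, 0, 0], "dz":[0, 0, 0], "drx":[0, 0, 0], "dry":[0, 0, 0], "drz":[0, 0, 0], "aperture":[1, 1, 1]}}}

```text
time: 2.88
eef_pos: [0.4974, -0.1147, 0.2123]
tcp_rot: [0.118, 0.993, -0.0, 0.001]
contact_force: [-0.1, -0.0, 0.8]
opening: 0.998
finger_force: 0.0
```

```bash
python3 - <<'E'
from h import *
from plant import ctrl
c=snap(ctrl,"wrist","w3");print(c["xyz"])
o=[]
for n in ["w2","w3"]:
    u,v=proj(load(n),[.5585,-.133,.05]).astype(int);print(u,v)
    u0,v0=max(u-65,0),max(v-75,0)
    o.append(cv2.resize(cv2.imread(f"pics/{n}.png")[v0:v0+150,u0:u0+130],(390,450),interpolation=3));print(n,u0,v0)
cv2.imwrite("pics/c2.png",np.hstack(o))
E
```

```text
[ 0.41600485 -0.09563533  0.35576578]
273 203
w2 208 128
274 244
w3 209 169
```

View pics/c2.png

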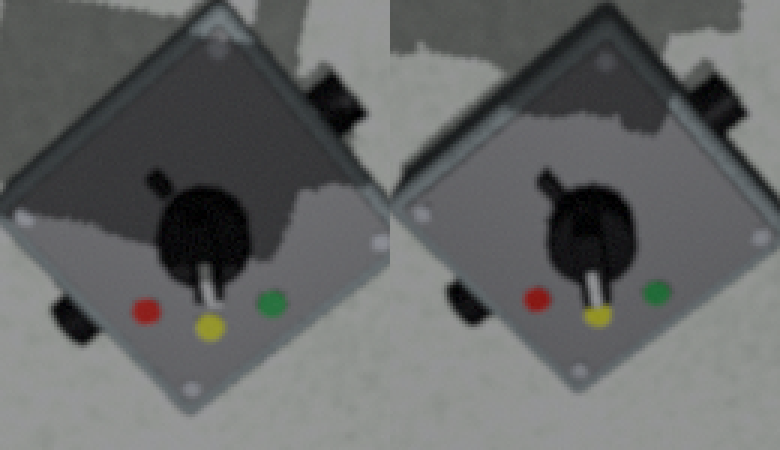

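The two crops (3x) show the dots, with the pointer just on the red side or at yellow, and the lug opposite green. I'll get the dot centroids by colour and fit the axis.

```bash
cat > knob.py <<'E'
from h import *
from scipy.optimize import least_squares
def dots(n,win):
    im=cv2.imread(f"pics/{n}.png"); hsv=cv2.cvtColor(im,cv2.COLOR_BGR2HSV); u0,v0,u1,v1=win; out=[]
    for lo,hi in [(45,85),(22,35),(172,180)]:
        m=np.zeros(hsv.shape[:2],np.uint8); m[v0:v1,u0:u1]=cv2.inRange(hsv,(lo,110,50),(hi,255,255))[v0:v1,u0:u1]
        if lo==172: m[v0:v1,u0:u1]|=cv2.inRange(hsv,(0,130,50),(5,255,255))[v0:v1,u0:u1]
        k,l,s,ce=cv2.connectedComponentsWithStats(m); i=1+np.argmax(s[1:,4]); out.append((*ce[i],s[i,4]))
    return out
def fit(pts): # pts green,yellow,red at angles a,a-.65,a-1.3
    f=lambda p: np.concatenate([q[:2]-p[:2]-.039*np.array([np.cos(p[2]-k),np.sin(p[2]-k)]) for q,k in zip(pts,(0,.65,1.3))])
    r=least_squares(f,[.557,-.133,.45]); return r.x,abs(r.fun).max()
E
python3 - <<'E'
from knob import *
D={n:dots(n,w) for n,w in [("w2",(208,128,338,278)),("w3",(209,169,339,319))]}
print(D)
P=[tri((load("w2"),*a[:2]),(load("w3"),*b[:2])) for a,b in zip(D["w2"],D["w3"])];print(np.round(P,4))
for n in D:
    print(n,*fit([at(load(n),a,b,.041) for a,b,_ in D[n]]))
print(*fit(P))
# bar top / pointer: from crops
x,_=fit([at(load("w2"),a,b,.041) for a,b,_ in D["w2"]])
p2=at(load("w2"),208+211/3,128+303/3,.0485);p3=at(load("w3"),209+(595-390)/3,169+303/3,.0485)
for p in(p2,p3): d=p[:2]-x[:2];print("pointer tip",p.round(4),np.linalg.norm(d),np.arctan2(d[1],d[0]))
print("lug",at(load("w2"),208+153/3,128+175/3,.049))
from plant import ctrl
print(ctrl.get_state()["qpos"])
# contrast-stretched crop of the knob
o=[]
for n,c in(("w2",(258,185)),("w3",(258,230))):
    g=cv2.imread(f"pics/{n}.png")[c[1]:c[1]+50,c[0]:c[0]+36];o.append(cv2.resize(cv2.convertScaleAbs(g,alpha=3.5),None,fx=10,fy=10,interpolation=cv2.INTER_CUBIC))
cv2.imwrite("pics/c3.png",np.hstack(o))
E
```

```text
{'w2': [(np.float64(298.22641509433964), np.float64(228.8490566037736), np.int32(53)), (np.float64(277.7741935483871), np.float64(236.48387096774192), np.int32(62)), (np.float64(256.4754098360656), np.float64(231.40983606557376), np.int32(61))], 'w3': [(np.float64(297.39130434782606), np.float64(266.2608695652174), np.int32(46)), (np.float64(277.85714285714283), np.float64(273.7959183673469), np.int32(49)), (np.float64(257.64814814814815), np.float64(268.44444444444446), np.int32(54))]}
[[ 0.5963 -0.1142  0.042 ]
 [ 0.5977 -0.1382  0.0473]
 [ 0.5886 -0.1607  0.0411]]
w2 [ 0.5620974  -0.13210021  0.47804044] 7.431264236570922e-05
w3 [ 0.56247659 -0.13217047  0.4748933 ] 0.0005071447983200639
[ 0.56097565 -0.13217869  0.48597314] 0.0017464733913553493
pointer tip [ 0.5886 -0.1353  0.0485] 0.02669866231438143 -0.1201063096923696
pointer tip [ 0.5919 -0.1375  0.0485] 0.030314845070489527 -0.1790632739105427
lug [ 0.53666779 -0.14362834  0.049     ]
[-4.26164421e-01 -6.44730465e-02  1.99454436e+00  1.36452996e-04
  1.20881038e+00 -1.75989346e+00]
```

View pics/c3.png

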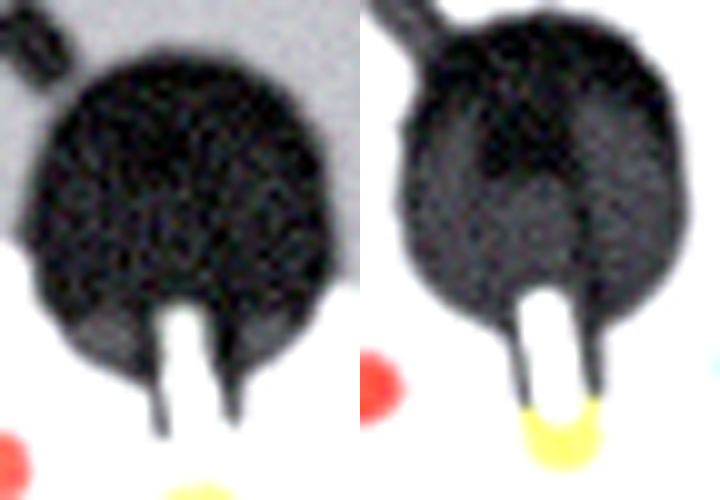

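Both views agree: axis (0.562,-0.132), green direction 0.477 rad, and the pointer at about -0.15 rad, so the selector is at about 0.63. I'll descend to the bar in steps, with the fingers along the bar's y. The TCP stops at about 0.064, above the stem top at 0.060.

Careful with the scale: turns go in shares of pi rad. That gives: -0.09 rad / 3.1416 = -0.0286.

Emit:
{"method": "jog_arm", "body": {"offsets": {"dx":[-0.067, -0.067, -0.067, -0.067, -0.067, -0.067, -0.067], "dy":[-0.002, -0.002, -0.002, -0.002, -0.002, -0.002, -0.002], "dz":[0.03, 0.08, 0.11, 0.11, 0.12, 0.12, 0.12], "drx":[0, 0, 0, 0, 0, 0, 0], "dry":[0, 0, 0, 0, 0, 0, 0], "drz":[-0.0286, -0.0286, -0.0286, -0.0286, -0.0286, -0.0286, -0.0286], "aperture":[0.5, 0.5, 0.5, 0.5, 0.5, 0.5, 0.5]}, "grip_n": 30}}

```text
time: 3.8
eef_pos: [0.5621, -0.1339, 0.0927]
tcp_rot: [0.074, 0.997, -0.0, 0.001]
contact_force: [-0.3, 0.2, 0.3]
opening: 0.501
finger_force: 0.0
```

```bash
python3 - <<'E'
from h import *
from plant import ctrl
s=ctrl.get_state();y=R.from_quat(s["tcp_rot"]).as_matrix()[:,1];print("yaw",np.arctan2(y[1],y[0]),s["qpos"][[0,5]],"rel",rel(s,[.562,-.132,.064]))
E
```

```text
yaw 1.4220066633877397 [-0.40938024 -1.8313955 ] rel [0.00041855 0.0018742  0.02873343]
```

Emit:
{"method": "jog_arm", "body": {"offsets": {"dx":[0, 0, 0, 0, 0, 0, 0, 0], "dy":[0.002, 0.002, 0.002, 0.002, 0.002, 0.002, 0.002, 0.002], "dz":[0.015, 0.024, 0.028, 0.028, 0.028, 0.028, 0.028, 0.028], "drx":[0, 0, 0, 0, 0, 0, 0, 0], "dry":[0, 0, 0, 0, 0, 0, 0, 0], "drz":[0, 0, 0, 0, 0, 0, 0, 0], "aperture":[0.5, 0.5, 0.5, 0.3, 0.1, 0, 0, 0]}, "grip_n": 40}}

```text
time: 4.8
eef_pos: [0.5619, -0.1315, 0.0636]
tcp_rot: [0.074, 0.997, 0.0, 0.0]
contact_force: [1.3, 1.8, -0.2]
opening: 0.107
finger_force: 40.6
```

The bar is gripped at 9.1 mm opening with a low side force. I'll turn it 0.626 rad counter-clockwise.

Converted, -0.63 rad / 3.1416 = -0.2005.

Emit:
{"method": "jog_arm", "body": {"offsets": {"dx":[0, 0, 0, 0, 0, 0, 0, 0], "dy":[0, 0, 0, 0, 0, 0, 0, 0], "dz":[0, 0, 0, 0, 0, 0, 0, 0], "drx":[0, 0, 0, 0, 0, 0, 0, 0], "dry":[0, 0, 0, 0, 0, 0, 0, 0], "drz":[-0.0477, -0.0955, -0.1432, -0.1846, -0.2005, -0.2005, -0.2005, -0.2005], "aperture":[0, 0, 0, 0, 0, 0, 0, 0]}}}

```text
time: 5.8
eef_pos: [0.562, -0.1317, 0.0636]
tcp_rot: [-0.238, 0.971, -0.0, 0.0]
contact_force: [2.2, 0.2, -0.5]
opening: 0.106
finger_force: 40.6
```

```bash
python3 - <<'E'
from h import *
from plant import ctrl
s=ctrl.get_state();y=R.from_quat(s["tcp_rot"]).as_matrix()[:,1];print("yaw",np.arctan2(y[1],y[0]),s["qpos"][[0,5]],s["wrist_torque"])
E
```

```text
yaw 2.051523244803145 [-0.40595815 -2.45754488] [ 0.16000513 -0.27484656  0.07046084]
```

Emit:
{"method": "jog_arm", "body": {"offsets": {"dx":[0, 0, 0, 0, 0, 0.03, 0.03, 0.03], "dy":[0, 0, 0, 0, 0, 0, 0, 0], "dz":[0, 0, 0, -0.05, -0.1, -0.12, -0.12, -0.12], "drx":[0, 0, 0, 0, 0, 0, 0, 0], "dry":[0, 0, 0, 0, 0, 0, 0, 0], "drz":[0, 0, 0, 0, 0, 0, 0, 0], "aperture":[0.3, 0.5, 0.5, 0.5, 0.5, 0.8, 0.8, 0.8]}}}

```text
time: 6.8
eef_pos: [0.5347, -0.1451, 0.1823]
tcp_rot: [-0.238, 0.971, 0.001, -0.0]
contact_force: [-0.1, 0.5, 0.4]
opening: 0.799
finger_force: 0.0
```

```bash
python3 - <<'E'
from knob import *
from plant import ctrl
c=snap(ctrl,"wrist","w4")
u,v=proj(c,[.562,-.132,.05]).astype(int)
im=cv2.imread("pics/w4.png")[v-50:v+50,u-50:u+50];print(u-50,v-50)
cv2.imwrite("pics/c4.png",cv2.resize(cv2.convertScaleAbs(im,alpha=2),(500,500),interpolation=2))
D=dots("w4",(u-50,v-50,u+50,v+50));print(D,fit([at(c,a,b,.041) for a,b,_ in D]))
E
```

```text
226 177
[(np.float64(275.80645161290323), np.float64(258.5967741935484), np.int32(62)), (np.float64(253.40540540540542), np.float64(251.97297297297297), np.int32(74)), (np.float64(239.45070422535213), np.float64(233.81690140845072), np.int32(71))] (array([ 0.56219415, -0.13212338,  0.4782501 ]), np.float64(0.00010505000627069466))
```

View pics/c4.png

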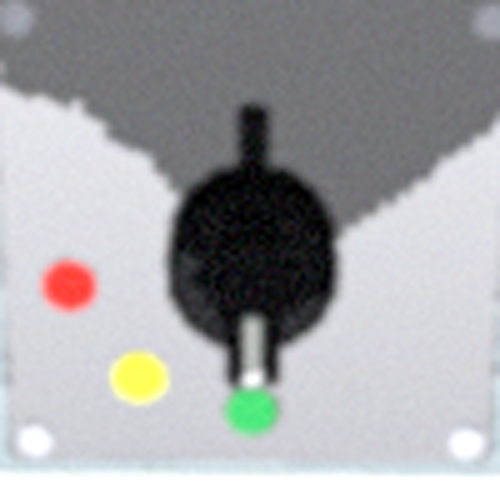

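The pointer (252,385), green dot (252,410) and lug (253,115) line up, so the knob is at green. Next is the sleeve: coarse axis from w1, then a closer look.

```bash
python3 - <<'E'
from h import *
from plant import ctrl
c=load("w1");hsv=cv2.cvtColor(cv2.imread("pics/w1.png"),cv2.COLOR_BGR2HSV)
m=cv2.inRange(hsv,(170,120,40),(180,255,255))|cv2.inRange(hsv,(0,180,40),(4,255,255));m[:,:250]=0;m[:140]=0;m[205:]=0;m[:,310:]=0
ys,xs=np.nonzero(m);P=np.array([at(c,u,v,.046) for u,v in zip(xs,ys)])[:,:2]
w,V=np.linalg.eigh(np.cov(P.T));print(len(P),P.mean(0),w**.5,np.arctan2(V[1,1],V[0,1]),np.ptp(P@V,axis=0))
print("wba dir",at(c,231,120,.046)[:2],"conn",at(c,324,210,.015))
s=ctrl.get_state();print(s["eef_pos"],rel(s,[.45,.23,.20]),s["qpos"])
E
```

```text
380 [0.47461565 0.23164203] [0.01221434 0.01724432] 2.3717860340921133 [0.0428854 0.0527886]
wba dir [0.39963479 0.19004759] conn [0.54781399 0.27730436 0.015     ]
[ 0.53456241 -0.14492077  0.18172373] [-0.09853658  0.37152567 -0.01759599] [-4.48052791e-01  6.86060917e-02  1.92021282e+00  2.74123462e-04
  1.15530756e+00 -2.50013357e+00]
```

Converted, -0.2 rad / 3.1416 = -0.0637.

Emit:
{"method": "jog_arm", "body": {"offsets": {"dx":[-0.115, -0.115, -0.115, -0.115, -0.115, -0.115, -0.115, -0.115, -0.115], "dy":[0.36, 0.36, 0.36, 0.36, 0.36, 0.36, 0.36, 0.36, 0.36], "dz":[-0.02, -0.02, -0.02, -0.02, -0.02, -0.02, -0.02, -0.02, -0.02], "drx":[0, 0, 0, 0, 0, 0, 0, 0, 0], "dry":[0, 0, 0, 0, 0, 0, 0, 0, 0], "drz":[-0.0637, -0.0637, -0.0637, -0.0637, -0.0637, -0.0637, -0.0637, -0.0637, -0.0637], "aperture":[0.9, 0.9, 0.9, 0.9, 0.9, 0.9, 0.9, 0.9, 0.9]}}}

```text
time: 7.98
eef_pos: [0.4704, 0.2258, 0.2025]
tcp_rot: [-0.333, 0.943, -0.0, -0.001]
contact_force: [0.2, 0.1, -0.1]
opening: 0.903
finger_force: 0.0
```

```bash
python3 - <<'E'
from h import *
from plant import ctrl
snap(ctrl,"wrist","w5")
E
```

Emit:
{"method": "jog_arm", "body": {"offsets": {"dx":[0.05, 0.05, 0.05], "dy":[0, 0, 0], "dz":[0, 0, 0], "drx":[0, 0, 0], "dry":[0, 0, 0], "drz":[0, 0, 0], "aperture":[0.9, 0.9, 0.9]}}}

```text
time: 8.4
eef_pos: [0.4323, 0.1946, 0.2038]
tcp_rot: [-0.333, 0.943, -0.0, 0.001]
contact_force: [-0.1, 0.3, 0.3]
opening: 0.902
finger_force: 0.0
```

```bash
python3 - <<'E'
from h import *
from plant import ctrl
snap(ctrl,"wrist","w6")
o=[]
for n in("w5","w6"):
    c=load(n);u,v=proj(c,[.473,.23,.03]).astype(int);u0,v0=max(u-60,0),max(v-65,0);print(n,u0,v0)
    o.append(cv2.resize(cv2.convertScaleAbs(cv2.imread(f"pics/{n}.png")[v0:v0+130,u0:u0+110],alpha=1.6),(396,468),interpolation=2))
cv2.imwrite("pics/c5.png",np.hstack(o))
E
```

```text
w5 218 127
w6 218 167
```

View pics/c5.png

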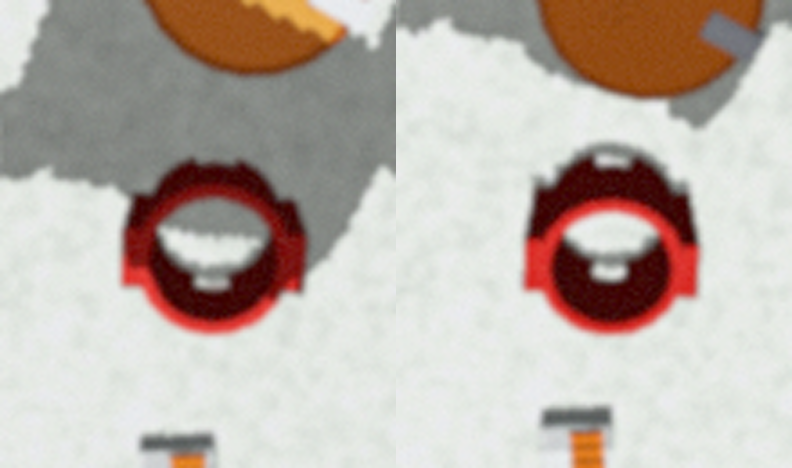

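The crops (3.6x) show the sleeve's top ring. The bore centre is at (212,259) in w5 and (611,265) in w6. The ears' near corners are at (122,286)/(303,293) and (525,291)/(697,297). The notches are fore and aft.

```bash
python3 - <<'E'
from h import *
from plant import ctrl
a,b=load("w5"),load("w6")
A=lambda x,y:(a,218+x/3.6,127+y/3.6); B=lambda x,y:(b,218+(x-396)/3.6,167+y/3.6)
pr=[("bore",(212,259),(611,265)),("L",(122,286),(525,291)),("Rr",(303,293),(697,297))]
for n,p,q in pr: print(n,tri(A(*p),B(*q)).round(4),at(*A(*p),.046).round(4),at(*B(*q),.046).round(4))
for f,i in((A,1),(B,2)):
    l,r=at(*f(*pr[1][i]),.046),at(*f(*pr[2][i]),.046);d=l-r;print("ear yaw",np.arctan2(d[1],d[0]),np.linalg.norm(d))
# automatic: bright red top face fits
for n,c in(("w5",a),("w6",b)):
    hsv=cv2.cvtColor(cv2.imread(f"pics/{n}.png"),cv2.COLOR_BGR2HSV);m=cv2.inRange(hsv,(170,120,60),(180,255,255))|cv2.inRange(hsv,(0,180,60),(4,255,255))
    mm=np.zeros_like(m);v0=127 if n=="w5" else 167;mm[v0+35:v0+100,245:310]=m[v0+35:v0+100,245:310]
    cs,_=cv2.findContours(mm,cv2.RETR_CCOMP,cv2.CHAIN_APPROX_NONE);h=sorted(cs,key=cv2.contourArea)[-1]
    print(n,cv2.contourArea(h),h.reshape(-1,2).min(0),h.reshape(-1,2).max(0))
s=ctrl.get_state();y=R.from_quat(s["tcp_rot"]).as_matrix()[:,1];print(s["eef_pos"],"yaw",np.arctan2(y[1],y[0]),s["qpos"][[0,5]])
c=tri(A(212,259),B(611,265));print(rel(s,[c[0],c[1],.012]))
E
```

```text
bore [0.477  0.2311 0.0434] [0.4765 0.2305 0.046 ] [0.4759 0.2305 0.046 ]
L [0.4991 0.2152 0.0467] [0.4994 0.2152 0.046 ] [0.4994 0.2154 0.046 ]
Rr [0.4677 0.2578 0.046 ] [0.4678 0.2577 0.046 ] [0.4676 0.258  0.046 ]
ear yaw -0.9321481061033945 0.05298509925882628
ear yaw -0.9301911868464934 0.05308235004533369
w5 1370.0 [253 178] [302 218]
w6 1217.5 [255 221] [300 258]
[0.43262912 0.19499078 0.20406679] yaw 2.250466193647305 [ 0.2091197  -2.04139282]
[-0.05686356  0.00038085  0.19216614]
```

The ring height comes out at 0.043–0.047 m against the expected 0.046, and the ears 53 mm apart against 54. The sleeve is at (0.4763,0.231) with ear yaw 2.21. I'll descend over it.

Converted, 0.04 rad / 3.1416 = 0.0127.

Emit:
{"method": "jog_arm", "body": {"offsets": {"dx":[-0.0565, -0.0565, -0.0565, -0.0565, -0.0565, -0.0565, -0.0565], "dy":[0.0005, 0.0005, 0.0005, 0.0005, 0.0005, 0.0005, 0.0005], "dz":[0, 0.05, 0.09, 0.12, 0.13, 0.13, 0.13], "drx":[0, 0, 0, 0, 0, 0, 0], "dry":[0, 0, 0, 0, 0, 0, 0], "drz":[0.0127, 0.0127, 0.0127, 0.0127, 0.0127, 0.0127, 0.0127], "aperture":[1, 1, 1, 1, 1, 1, 1]}}}

```text
time: 9.32
eef_pos: [0.4766, 0.2318, 0.0751]
tcp_rot: [-0.315, 0.949, -0.0, 0.002]
contact_force: [-0.0, 0.6, -1.1]
opening: 0.996
finger_force: 0.0
```

```bash
python3 - <<'E'
from h import *
from plant import ctrl
s=ctrl.get_state();y=R.from_quat(s["tcp_rot"]).as_matrix()[:,1];print(s["eef_pos"],"yaw",np.arctan2(y[1],y[0]),rel(s,[.4763,.231,.018]))
E
```

```text
[0.47657778 0.23177626 0.07507743] yaw 2.2119802563770623 [ 0.00086293 -0.00038723  0.05707555]
```

Emit:
{"method": "jog_arm", "body": {"offsets": {"dx":[0.001, 0.001, 0.001, 0.001, 0.001, 0.001, 0.001, 0.001, 0.001], "dy":[0, 0, 0, 0, 0, 0, 0, 0, 0], "dz":[0.03, 0.05, 0.056, 0.056, 0.056, 0.056, 0.056, 0.056, 0.056], "drx":[0, 0, 0, 0, 0, 0, 0, 0, 0], "dry":[0, 0, 0, 0, 0, 0, 0, 0, 0], "drz":[0, 0, 0, 0, 0, 0, 0, 0, 0], "aperture":[1, 1, 1, 0.8, 0.65, 0.5, 0.4, 0.4, 0.4]}, "grip_n": 30}}

```text
time: 10.45
eef_pos: [0.4756, 0.2311, 0.0189]
tcp_rot: [-0.315, 0.949, -0.0, 0.001]
contact_force: [0.3, 0.8, 6.3]
opening: 0.623
finger_force: 32.8
```

```bash
python3 - <<'E'
from h import *
from plant import ctrl
s=ctrl.get_state();y=R.from_quat(s["tcp_rot"]).as_matrix()[:,1];print(s["eef_pos"],"yaw",np.arctan2(y[1],y[0]))
E
```

```text
[0.47562721 0.23114643 0.01889945] yaw 2.2120216677410522
```

The sleeve is gripped at 53 mm opening. I'll lift it, carry it above the box and turn it to the seat orientation (tool y yaw 2.049).

Converted, 0.163 rad / 3.1416 = 0.0519.

Emit:
{"method": "jog_arm", "body": {"offsets": {"dx":[0, 0, 0, 0.05, 0.08, 0.1, 0.12, 0.14, 0.148, 0.148], "dy":[0, 0, 0, -0.12, -0.18, -0.23, -0.28, -0.32, -0.3425, -0.3425], "dz":[-0.03, -0.08, -0.12, -0.12, -0.12, -0.12, -0.12, -0.12, -0.12, -0.12], "drx":[0, 0, 0, 0, 0, 0, 0, 0, 0, 0], "dry":[0, 0, 0, 0, 0, 0, 0, 0, 0, 0], "drz":[0, 0, 0, 0.0255, 0.0382, 0.0519, 0.0519, 0.0519, 0.0519, 0.0519], "aperture":[0.4, 0.4, 0.4, 0.4, 0.4, 0.4, 0.4, 0.4, 0.4, 0.4]}, "grip_n": 40}}

```text
time: 11.7
eef_pos: [0.5609, -0.1362, 0.1373]
tcp_rot: [-0.234, 0.972, -0.0, 0.0]
contact_force: [0.7, -0.1, -0.7]
opening: 0.619
finger_force: 43.4
```

Emit:
{"method": "jog_arm", "body": {"offsets": {"dx":[0, 0], "dy":[0, 0], "dz":[0, 0], "drx":[0, 0], "dry":[0, 0], "drz":[0, 0], "aperture":[0.4, 0.4]}}}

```text
time: 11.95
eef_pos: [0.56, -0.1306, 0.1369]
tcp_rot: [-0.238, 0.971, 0.0, -0.0]
contact_force: [-0.7, -0.4, -1.0]
opening: 0.624
finger_force: 43.4
```

```bash
python3 - <<'E'
from h import *
from plant import ctrl
s=ctrl.get_state();y=R.from_quat(s["tcp_rot"]).as_matrix()[:,1];print(s["eef_pos"],"yaw",np.arctan2(y[1],y[0]),rel(s,[.562,-.132,.1]),s["qpos"])
c=snap(ctrl,"wrist","w7");snap(ctrl,"scene","s7")
u,v=proj(c,s["eef_pos"]).astype(int);print(u,v)
a=cv2.resize(cv2.convertScaleAbs(cv2.imread("pics/w7.png")[150:370,180:380],alpha=1.6),(400,440));
b=cv2.resize(cv2.convertScaleAbs(cv2.imread("pics/s7.png")[110:220,195:295],alpha=1.6),(400,440))
cv2.imwrite("pics/c7.png",np.hstack([a,b]))
E
```

```text
[ 0.559951   -0.13064799  0.13688208] yaw 2.050700651951659 [-0.00121563 -0.00218463  0.03687904] [-4.05705139e-01  1.65415687e-01  1.90238219e+00  2.34834798e-04
  1.07500310e+00 -2.45651796e+00]
277 269
```

View pics/c7.png

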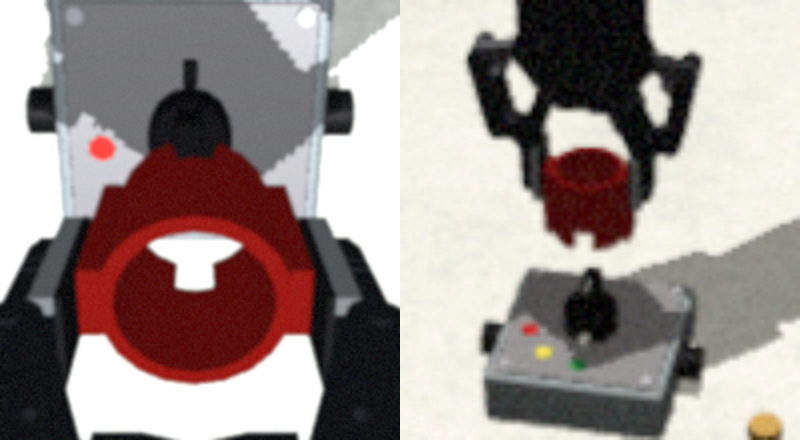

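The sleeve is held upright in line with the box; its rim ellipse centre is at about (277.5,301) in the full image, and the lug and pointer sit on its notch line. I'll fit the rim to find its centre relative to the tool.

```bash
python3 - <<'E'
from h import *
from plant import ctrl
s=ctrl.get_state();c=load("w7");T=R.from_quat(s["tcp_rot"])
th=np.linspace(0,2*np.pi,200)
from scipy.optimize import least_squares
# observed bore extremes (px): left,right,top,bottom
obs=np.array([180+113.5/2,180+276.5/2,150+231/2,150+372/2])
def f(p,r=.0185):
    q=np.c_[p[0]+r*np.cos(th),p[1]+r*np.sin(th),0*th+p[2]];uv=proj(c,s["eef_pos"]+T.apply(q));return np.r_[uv[:,0].min(),uv[:,0].max(),uv[:,1].min(),uv[:,1].max()]-obs
r=least_squares(f,[0,0,-.027],x_scale=.001);print("tool-frame bore centre",r.x,r.fun)
w=s["eef_pos"]+T.apply(r.x);print(w, "target shift in tool axes:",T.inv().apply(np.array([.5621,-.1319,w[2]])-w))
E
```

```text
tool-frame bore centre [ 2.56354101e-04  8.48471682e-06 -2.87850756e-02] [-0.36174196  0.36182344  0.409292   -0.44705548]
[ 0.56001454 -0.13082801  0.16595853] target shift in tool axes: [-1.35429699e-03 -1.91420821e-03 -1.25477185e-06]
```

Emit:
{"method": "jog_arm", "body": {"offsets": {"dx":[-0.0013, -0.0013, -0.0013, -0.0013, -0.0013], "dy":[-0.002, -0.002, -0.002, -0.002, -0.002], "dz":[0.01, 0.02, 0.03, 0.03, 0.03], "drx":[0, 0, 0, 0, 0], "dry":[0, 0, 0, 0, 0], "drz":[0, 0, 0, 0, 0], "aperture":[0.4, 0.4, 0.4, 0.4, 0.4]}}}

```text
time: 12.68
eef_pos: [0.5627, -0.1335, 0.1073]
tcp_rot: [-0.237, 0.972, -0.0, -0.0]
contact_force: [0.0, 1.4, -0.5]
opening: 0.624
finger_force: 43.4
```

```bash
python3 - <<'E'
from h import *
from plant import ctrl
s=ctrl.get_state();y=R.from_quat(s["tcp_rot"]).as_matrix()[:,1];print("yaw",np.arctan2(y[1],y[0]),rel(s,[.5621,-.1319,.058]))
E
```

```text
yaw 2.0489150384377965 [-0.00023108  0.00169483  0.04928621]
```

Emit:
{"method": "jog_arm", "body": {"offsets": {"dx":[0, 0, 0, 0], "dy":[0.0015, 0.0015, 0.0015, 0.0015], "dz":[0.01, 0.012, 0.012, 0.012], "drx":[0, 0, 0, 0], "dry":[0, 0, 0, 0], "drz":[0, 0, 0, 0], "aperture":[0.4, 0.4, 0.4, 0.4]}}}

```text
time: 13.18
eef_pos: [0.562, -0.1321, 0.0955]
tcp_rot: [-0.237, 0.972, -0.0, 0.0]
contact_force: [0.4, 0.5, 0.2]
opening: 0.625
finger_force: 43.3
```

```bash
python3 - <<'E'
from h import *
from plant import ctrl
for i in range(3):
    s=ctrl.get_state();print(rel(s,[.5621,-.1319,.058]),s["dq"].round(3));c=snap(ctrl,"wrist","w8")
E
```

```text
[-0.00016045  0.00019651  0.03749243] [-0.    -0.003 -0.002 -0.002  0.     0.001]
[-0.00011301  0.00025943  0.03759669] [-0.    -0.001 -0.001 -0.001 -0.001  0.001]
[-0.0001136   0.00026205  0.03759924] [-0.    -0.     0.001  0.002  0.001  0.001]
```

Emit:
{"method": "jog_arm", "body": {"offsets": {"dx":[0, 0, 0, 0, 0, 0, 0], "dy":[0, 0, 0, 0, 0, 0, 0], "dz":[0.005, 0.01, 0.015, 0.019, 0.022, 0.024, 0.024], "drx":[0, 0, 0, 0, 0, 0, 0], "dry":[0, 0, 0, 0, 0, 0, 0], "drz":[0, 0, 0, 0, 0, 0, 0], "aperture":[0.4, 0.4, 0.4, 0.4, 0.4, 0.4, 0.4]}}}

```text
time: 14.2
eef_pos: [0.5619, -0.1321, 0.0712]
tcp_rot: [-0.237, 0.972, 0.0, -0.0]
contact_force: [1.5, -1.1, -0.9]
opening: 0.622
finger_force: 43.4
```

Emit:
{"method": "jog_arm", "body": {"offsets": {"dx":[0, 0, 0, 0, 0, 0, 0], "dy":[0, 0, 0, 0, 0, 0, 0], "dz":[0.002, 0.004, 0.006, 0.008, 0.009, 0.01, 0.01], "drx":[0, 0, 0, 0, 0, 0, 0], "dry":[0, 0, 0, 0, 0, 0, 0], "drz":[0, 0, 0, 0, 0, 0, 0], "aperture":[0.4, 0.4, 0.4, 0.4, 0.4, 0.4, 0.4]}}}

```text
time: 15.08
eef_pos: [0.5619, -0.1321, 0.0612]
tcp_rot: [-0.237, 0.972, 0.0, -0.0]
contact_force: [-0.7, -0.2, -1.1]
opening: 0.62
finger_force: 43.4
```

Emit:
{"method": "jog_arm", "body": {"offsets": {"dx":[0, 0, 0, 0], "dy":[0, 0, 0, 0], "dz":[0.001, 0.0018, 0.0022, 0.0022], "drx":[0, 0, 0, 0], "dry":[0, 0, 0, 0], "drz":[0, 0, 0, 0], "aperture":[0.4, 0.4, 0.4, 0.4]}}}

```text
time: 15.58
eef_pos: [0.5619, -0.1321, 0.0591]
tcp_rot: [-0.237, 0.972, 0.0, 0.0]
contact_force: [-0.4, -0.0, -0.6]
opening: 0.623
finger_force: 43.4
```

Emit:
{"method": "jog_arm", "body": {"offsets": {"dx":[0, 0, 0], "dy":[0, 0, 0], "dz":[0.0005, 0.001, 0.001], "drx":[0, 0, 0], "dry":[0, 0, 0], "drz":[0, 0, 0], "aperture":[0.4, 0.4, 0.4]}}}

```text
time: 15.95
eef_pos: [0.562, -0.1321, 0.059]
tcp_rot: [-0.237, 0.972, 0.0, -0.0]
contact_force: [-2.5, 1.2, 5.0]
opening: 0.621
finger_force: 44.1
```

Contact came at TCP 0.059, which puts the underside at about 0.040: home, with 5 N. I'll open, retreat upward and look.

Emit:
{"method": "jog_arm", "body": {"offsets": {"dx":[0, 0, 0, 0, 0, 0, 0, 0, 0.03, 0.03], "dy":[0, 0, 0, 0, 0, 0, 0, 0, 0, 0], "dz":[0, 0, 0, 0, 0, -0.03, -0.08, -0.13, -0.15, -0.15], "drx":[0, 0, 0, 0, 0, 0, 0, 0, 0, 0], "dry":[0, 0, 0, 0, 0, 0, 0, 0, 0, 0], "drz":[0, 0, 0, 0, 0, 0, 0, 0, 0, 0], "aperture":[0.4, 0.7, 0.85, 0.95, 0.95, 0.95, 0.95, 0.95, 0.95, 0.95]}}}

```text
time: 17.2
eef_pos: [0.5357, -0.1468, 0.2106]
tcp_rot: [-0.236, 0.972, -0.002, 0.002]
contact_force: [-0.2, -0.1, -0.4]
opening: 0.95
finger_force: 0.0
```

```bash
python3 - <<'E'
from h import *
from plant import ctrl
c=snap(ctrl,"wrist","w9");snap(ctrl,"scene","s9")
P=[.562,-.132,.086];u,v=proj(c,P).astype(int);print(u,v)
a=cv2.resize(cv2.convertScaleAbs(cv2.imread("pics/w9.png")[v-55:v+55,u-50:u+50],alpha=2),(400,440),interpolation=2)
b=cv2.resize(cv2.convertScaleAbs(cv2.imread("pics/s9.png")[150:230,205:278],alpha=2),(400,440),interpolation=2)
th=np.linspace(0,6.283,80)
k=np.c_[.562+.0225*np.cos(th),-.132+.0225*np.sin(th),0*th+.086];q=((proj(c,k)-[u-50,v-55])*4).astype(int)
cv2.polylines(a,[q],True,(255,255,0),1)
cv2.imwrite("pics/c9.png",np.hstack([a,b]))
E
```

```text
278 230
```

View pics/c9.png

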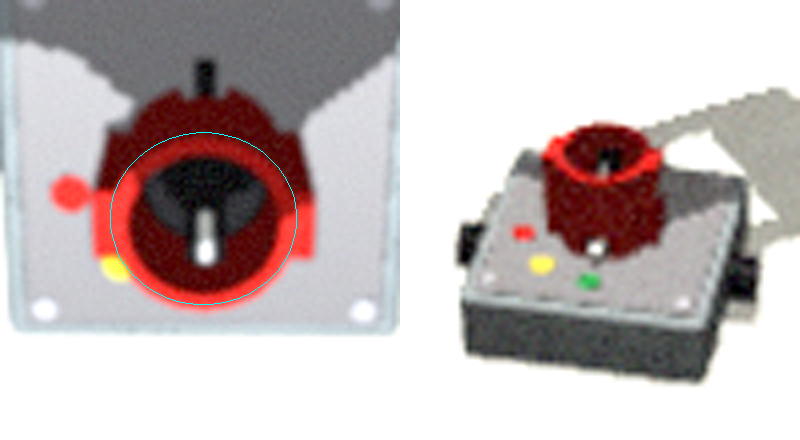

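The sleeve's rim matches the circle predicted for the home height. The lug shows at the rear notch (205,75) and the pointer at the front notch, facing green. The gripper is clear, so I'll hand it in.

Emit:
{"method": "jog_arm", "body": {"offsets": {"dx":[0, 0], "dy":[0, 0], "dz":[0, 0], "drx":[0, 0], "dry":[0, 0], "drz":[0, 0], "aperture":[0.95, 0.95]}}}

```text
time: 17.55
eef_pos: [0.5351, -0.1454, 0.2067]
tcp_rot: [-0.237, 0.972, 0.001, -0.001]
contact_force: [-0.2, 0.7, -0.2]
opening: 0.95
finger_force: 0.0
```

```bash
python3 -c "
from plant import ctrl
print(ctrl.sign_off())"
```

```text
the job is handed in; nothing more can be done
None
```

The job is handed in at 17.6 s: the knob is at green and the sleeve was lowered home under grip (about 5 N), released and left upright over the pointer and lug; no verdict was returned.

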